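# Set the screw slide to the red mark and load the tube

### The arm

A 6-joint arm with a two-finger parallel gripper is mounted at the origin on the work surface; the furniture and walls round the work are solid. World frame = base frame: x ahead of the robot, y to its left, z up, the work surface at z = 0. Lengths are in m, angles in rad, forces in N, time in s.
With the tool pointing down it reaches from about 0.3 to 0.75 m from the base axis. Payload 8.5 kg.
Tool frame: the origin (TCP) lies on the mounting face of the last link; the fingertips stand 173 mm ahead of it and the grasp point (between the pads) lies 155 mm ahead of it; z points along the fingers, y is the line along which they close (so a half turn about z gives the same grasp; the last joint's range is limited). The gripper opens to 85 mm and grips with 20 to 120 N. Pads are 22 mm wide; open, the fingers measure 114 mm over their backs; the gripper's body (76 mm by 85 mm) begins 54 mm behind the grasp point. The pads swing forward as they close: fully open they stand 13 mm farther back than shut.
Start: joints at [-0.215, 0.381, 1.297, -0, 1.464, -0.215], TCP at [0.55, 0, 0.405] pointing down, gripper open.
Joint ranges: [-3.11, 3.11], [-0.89, 2.33], [0.22, 2.48], [-1.42, 4.56], [0.17, 2.85], [-2.88, 2.88]. Speed limits (rad/s): [2.39, 2.39, 3.14, 3.14, 3.14, 3.14].

### API

Orientations are given as a unit quaternion [x, y, z, w].
In Python, from bench import r, camera gives the robot as it stands.
- The arm moves only by the tool drive_tool, never from a script. Its argument "plan" is a list of rows, each a list of 7 numbers: the shift along the world's x, y, z in mm, then the turn, a rotation vector about the world's x, y, z in degrees, then the finger opening in mm, from 0 to 85.4. In form: [[tx, ty, tz, wx, wy, wz, claw], ...]. A call has 1 to 20 rows; each row is the pose to reach, as a shift and turn from the pose commanded when the call began; what a row does not reach only later rows make up. A row lasts 1/10 s, in which the tool goes at most 50 mm and 8.59 degrees, less where a joint would pass 70% of its speed; a pose out of reach is approached as far as the arm can. A call with a gripper value outside its range is refused whole. The fingers move at their own pace and stop on an object; the grip force is fixed at half the most. Time passes only in rows, so rows that repeat a pose let the fingers close. It gives the time, the measured TCP pose, the force, the opening and the grip force at its end, in the units of the state.
- r.sense(): the state, without advancing time (a new reading comes with each control period).
- camera(name): name is "side" or "top"; returns a dict with "color" (400x640x3 uint8, red, green, blue), "range_z" (400x640 float32, m along the optical axis (not along the pixel's ray), 0 where there is no reading), "K" (3x3 intrinsics, pixels), "pose" (4x4, takes a point from camera to world coordinates). Camera axes: x right, y down, z forward; pixel columns grow to the right and rows downward; lengths in m; the calibration is good to about 2 mm. A picture is of the moment at which its call begins.
- r.sign_off(): hands the job in; it is judged then, once.
The state is a dict: "time_s": time; "qpos": joint angles; "joint_velocities": joint speeds; "effort": joint torques, N m; "tool_pos": TCP position; "eef_rot": TCP orientation; "wrist_force": force on the tool from outside, world axes, zero at the start; "moment": the same for the moment, N m; "grip_width": opening from 0.0 (shut) to 1.0 (fully open); "grasp_force": force on a finger pad.
Only numpy, scipy, OpenCV 4.12 (cv2) and the standard library are available. Lean on these libraries where they do the work, as an engineer would, in place of code of your own. Each camera call takes 0.05 s, during which the arm holds its last target. There are 200 camera calls.

### The job

Take the crank knob of the handwheel and turn it until the slide's white pointer stands in line with the red clip on the scale (the clip may be on either side; the blue clip is for another job). Then lay the blue tube gently in the two V-supports on the slide, centred end to end, without disturbing that setting. Leave the other things on the bench standing where they are.

Things in the scene. Friction and masses are not known exactly. Their poses are not given: they have to be found in the camera images.
- slide_base: Green screw-slide machine fixed to the bench (place and yaw differ each run), 100 x 235 mm (x, y); the slide runs along its y. Origin: on the bench, under the middle; z up, its -x side faces the robot. The aluminium scale rail is along its -x side, top 40 mm high. At its +y end stands an handwheel that leans outward, and between wheel and slide a yellow guard.
- guard_edge (a point): Middle of the front edge of the roof of the yellow sheet-metal chip guard (110 mm long along x, 190 to 198 mm high), over the wheel's upper edge; axes of slide_base. The roof runs 22 mm toward -y to an upright sheet that goes down to the bench. A vertical gripper strikes it when the knob is on its upper side (nearest the slide); one inclined along the wheel's axis passes.
- wheel_axis (a point): Point on the handwheel's axis, 32 mm above the wheel's plane (mid-height of the knob); point axes are those of slide_base. The wheel (110 mm over its rim, rim 10 mm thick, hub 6 mm above its plane) leans to the robot's left, away from the slide: its axis is tilted 0.52 rad (30 degrees) from vertical toward +y of slide_base, direction (0, sin 0.52, cos 0.52) in slide_base axes.
- knob_grip (a point): Middle of the crank knob: a black cylinder, 18 mm thick, parallel to the wheel's axis, from 5 to 54 mm above the wheel's plane, 42 mm from the axis; this point is 32 mm above the plane. The knob spins freely on its pin, so a gripper holding it can go round in a circle without turning. The point's z is the wheel's axis (outward).
- wheel (a joint): Angle of the handwheel in rad over several turns (0 to 31.4). It grows as the wheel turns clockwise, seen from outside looking down on the knob. One turn clockwise moves the slide 16 mm along -y of slide_base (away from the wheel), 2.546 mm per rad. Light friction, about 0.06 N m; it stays where it is left. The slide travels 80 mm.
- pointer_tip (a point): Tip of the white pointer on the slide, at the scale rail; point axes are those of slide_base. It moves along y of slide_base with the slide.
- red_mark (a point): Middle of the red clip on the scale rail (12 mm wide, fixed), 8 to 34 mm to the one or the other side of the pointer at the start; point axes are those of slide_base. The pointer is set when its y in this frame is 0.
- cradle (a point): On the slide: where the centre of the blue tube comes to lie in the two V-supports, which run along y; axes of slide_base. It moves with the slide, whose plate (96 x 100 mm) has its top 26 mm below. The V-supports are 14 mm wide, 40 mm to either side of the middle (66 mm free between them for fingers); their upper edges lie 1 mm below this point, 23 mm to either side.
- tube_centre (a point): Centre of the blue tube; its y is the tube's long axis (the tube may be rolled about it).
- blue_tube: Painted blue tube offcut, 28 mm diameter, 110 mm long, 0.1 kg, lying on the bench to the left of the machine, roughly along x; its long axis is y, its origin lies on its skin, 14 mm from point tube_centre.
- steel_tube: Grey steel tube offcut, 32 mm diameter, 90 mm long, lying on the bench; not needed. Origin on its skin, at the underside at the start; y is its long axis. It and the blue tube may change places.
- dropper: Brown dropper bottle, 34 mm diameter, 102 mm tall, standing beyond the machine; leave it alone. Origin at its underside.
- grease_tub: White tub, 69 mm diameter, 86 mm tall; leave it alone. Origin at its underside.
- reel: Reel of wire, 64 mm diameter, 34 mm high; leave it alone. Origin at its underside.
- yellow_driver: Screwdriver with yellow handle, 171 mm long, 25 mm thick, lying along its y; leave it alone. Origin under its middle.
- carriage: The steel slide with pointer and V-supports; axes of slide_base. Fixed things of the room to keep clear of (world, m): a blue tubular frame, with a tube end at (0.51, -0.10, 0.20) and a tube at y = -0.25 to -0.33, z 0.09 to 0.15; a lever with a ball at (0.30, -0.01, 0.28); a rack on the left from y = 0.38 (0.34 high), tools hanging above it from y = 0.41.
Mind the look-alikes: they are no part of the job. Of the things shaped like the blue_tube, the blue one is meant.

How it is judged:
On the way, in this order (a step that is already met when the one before it is completed fails the run):
1. the pointer stands within 2.5 mm of the red clip's middle, the tube not yet on the slide (y of pointer_tip in the frame of red_mark between -0.0025 and 0.0025 m and horizontal distance between tube_centre and cradle above 0.1 m), for 0.2 s.
2. the blue tube lies in both V-supports (x of tube_centre in the frame of cradle between -0.006 and 0.006 m and y of tube_centre in the frame of cradle between -0.015 and 0.015 m and z of tube_centre in the frame of cradle between -0.005 and 0.005 m and angle between the y axis of tube_centre and the y axis of cradle, either way round below 0.1 rad), for 0.2 s.
At the end, for the whole second after the job is handed in: The white pointer stands within 2.5 mm of the middle of the red clip and the wheel is at rest; the blue tube lies at rest in both V-supports (centre within 6 mm sideways, 5 mm in height and 15 mm lengthwise of the cradle point, along the Vs within 0.1 rad) (all of step 2 and y of pointer_tip in the frame of red_mark between -0.0025 and 0.0025 m and linear speed of blue_tube below 0.02 m/s and velocity of joint wheel between -0.05 and 0.05 rad/s); the robot touches nothing.
It fails at once if a bystander is moved more than 30 mm (steel tube, dropper bottle, tub, reel, yellow screwdriver) (distance of any of steel_tube, dropper, grease_tub, reel, yellow_driver from where it was at the start of the episode above 0.03 m).
It fails at once if the bottle or the tub is tipped over (angle between any of dropper, grease_tub's own z axis and vertical above 0.6 rad).
It fails at once if the blue tube is dropped or flung into the V-supports (faster than 0.4 m/s within 30 mm of its place there) (distance between tube_centre and cradle below 0.03 m and linear speed of blue_tube above 0.4 m/s).
It also fails if it takes over 64 s, if anything falls off the work surface, if the arm or the gripper's body presses on something with over 40 N, if the wrist force passes 120 N, or if a joint passes its speed limit or range.

## Working session

There is one attempt and no reset: what is moved stays moved. The work goes in short steps, Python scripts to look and compute and a tool call to move; the robot and the scene stay as the last step left them, time stands still between calls to the robot, and variables do not carry over. Pictures are saved under pics/ and viewed, at most 10 in all, crops included, and the job is handed in when it is done.

Besides the shell and the picture viewer there is one more tool, called after "Emit:" by a JSON object that holds its "fn" and its "kwargs". drive_tool: Moves the arm, as the interface text tells. Its arguments: {"type":"object","properties":{"plan":{"type":"array","items":{"type":"array","items":{"type":"number"}}}},"required":["plan"]}

```bash
ls; mkdir -p pics; cat > h.py <<'E'
import numpy as np, cv2
from bench import r, camera
def snap(n):
    c=camera(n); np.savez(f'pics/{n}.npz',**c); return c
def load(n): return dict(np.load(f'pics/{n}.npz'))
def pt(c,u,v,k=1):
    z=c['range_z'][v-k:v+k+1,u-k:u+k+1]; z=np.median(z[z>0]) 
    p=np.linalg.inv(c['K'])@[u,v,1]*z
    return (c['pose']@[*p,1])[:3]
def proj(c,P):
    q=np.linalg.inv(c['pose'])@[*P,1]; q=c['K']@q[:3]; return q[:2]/q[2]
def save(img,f,s=1): cv2.imwrite(f,cv2.cvtColor(cv2.resize(img,None,fx=s,fy=s,interpolation=cv2.INTER_CUBIC),cv2.COLOR_RGB2BGR))
E
python3 - <<'E'
from h import *
for n in('top','side'):
    c=snap(n); save(c['color'],f'pics/{n}0.png',1.25); print(n,c['K'],c['pose'].round(3))
print(r.sense())
E
```

```text
pics
top [[417.27885832   0.         322.95015007]
 [  0.         417.27885832 199.50504093]
 [  0.           0.           1.        ]] [[-0.016 -0.999  0.049  0.465]
 [-1.     0.017  0.011  0.112]
 [-0.012 -0.049 -0.999  1.102]
 [ 0.     0.     0.     1.   ]]
side [[400.45366146   0.         322.62343955]
 [  0.         400.45366146 196.76619903]
 [  0.           0.           1.        ]] [[ 0.84  -0.325  0.434  0.158]
 [-0.542 -0.537  0.646 -0.445]
 [ 0.023 -0.779 -0.627  0.698]
 [ 0.     0.     0.     1.   ]]
{'time_s': 0.1, 'qpos': array([-2.15316613e-01,  3.81157342e-01,  1.29815999e+00,  1.40348938e-05,
        1.46360710e+00, -2.15291053e-01]), 'joint_velocities': array([-2.66866651e-04, -2.95467902e-03, -3.34255815e-03, -1.15798198e-03,
       -2.40430942e-03, -8.37109929e-05]), 'effort': array([ 3.76895419e-03, -4.49219084e+01, -2.31655884e+01, -2.33104493e-04,
        3.63802450e-03,  7.57992581e-06]), 'tool_pos': array([ 5.49965924e-01, -2.81866574e-06,  4.04166370e-01]), 'eef_rot': array([ 7.07116195e-01,  7.07097053e-01, -3.53515126e-04, -5.64344885e-04]), 'wrist_force': array([0.41077764, 0.16299808, 0.05469199]), 'moment': array([-0.0169272 , -0.03864961, -0.02019854]), 'grasp_force': 0.0, 'grip_width': 0.9999224062506376}
```

View pics/top0.png

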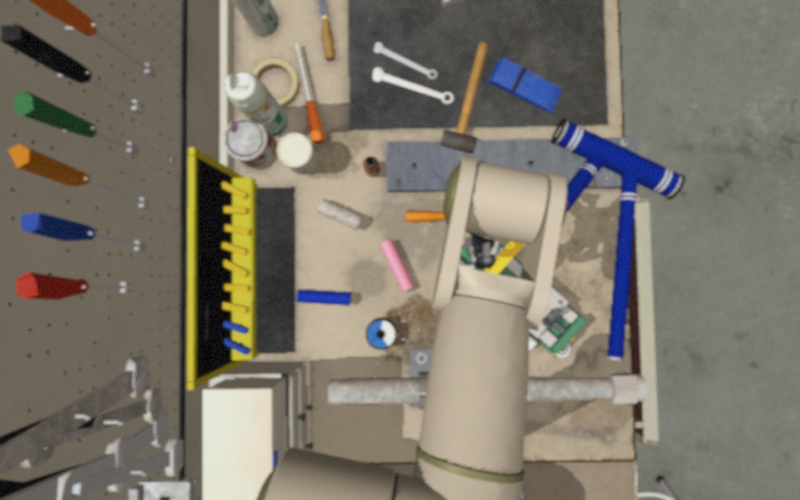

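View pics/side0.png

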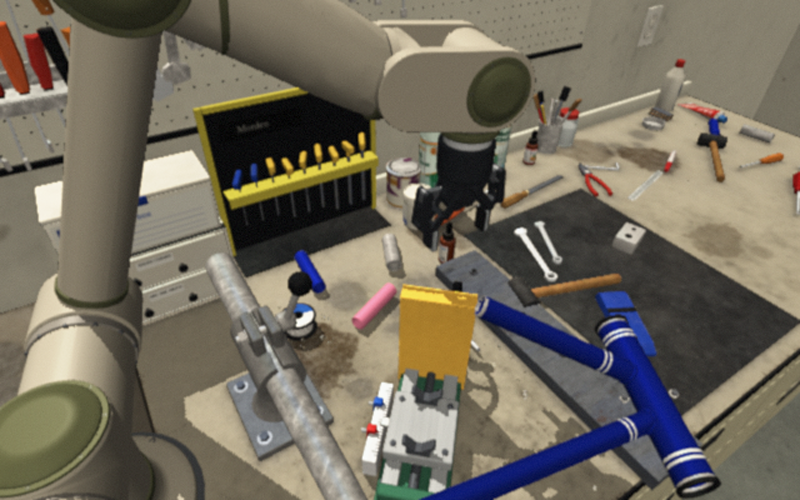

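The top view shows the blue tube at (324,298) of the enlarged picture. The look-alikes are the pink tube (397,265), the grey steel tube (342,213) and the blue frame tubes on the right. The arm hides the machine, so I'll move it aside to the left.

Emit:
{"fn": "drive_tool", "kwargs": {"plan": [[-20,40,0,0,0,0,85],[-40,85,0,0,0,0,85],[-60,130,0,0,0,0,85],[-80,170,0,0,0,0,85],[-100,210,0,0,0,0,85],[-100,210,0,0,0,0,85],[-100,210,0,0,0,0,85]]}}

```text
time_s: 0.8
tool_pos: [0.4496, 0.2106, 0.4046]
eef_rot: [0.706, 0.708, -0.0, 0.0]
wrist_force: [0.6, 1.2, -0.0]
grip_width: 0.997
grasp_force: 0.0
```

```bash
python3 - <<'E'
from h import *
t0=load('top')
np.savez('pics/topA.npz',**t0)
c=snap('top'); save(c['color'][140:320,280:520],'pics/t1.png',3.2)
d=snap('side'); save(d['color'][210:400,260:420],'pics/s1.png',3.1)
E
```

```text
(no output)
```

View pics/t1.png

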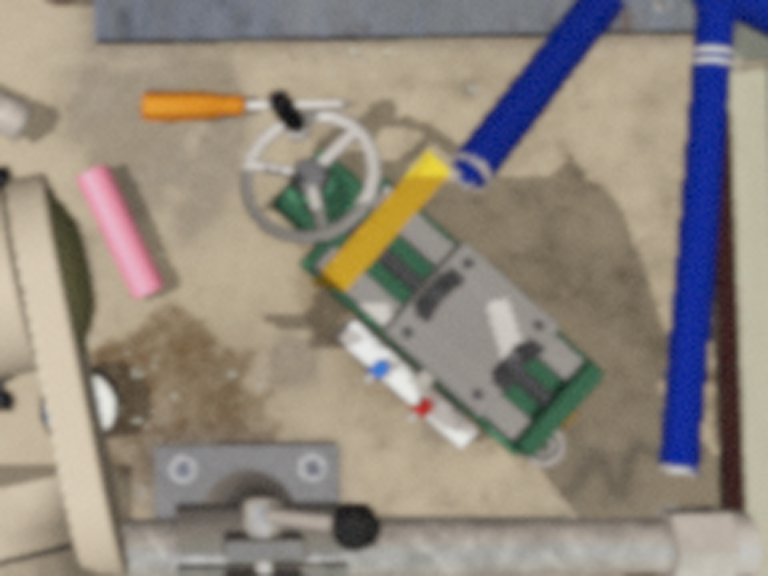

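View pics/s1.png

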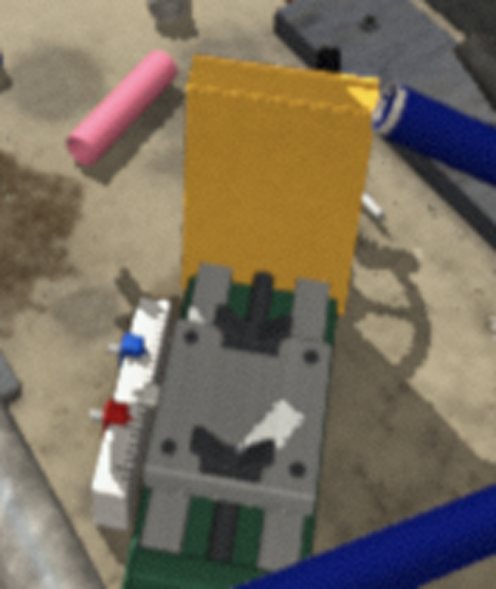

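```bash
cat >> h.py <<'E'
def cloud(c):
    v,u=np.mgrid[0:400,0:640]; z=c['range_z']; P=np.stack([(u-c['K'][0,2])/c['K'][0,0]*z,(v-c['K'][1,2])/c['K'][1,1]*z,z],-1)
    return P@c['pose'][:3,:3].T+c['pose'][:3,3]
def T1(U,V): return 280+U/3.2,140+V/3.2
def S1(U,V): return 260+U/3.1,210+V/3.1
E
python3 - <<'E'
from h import *
for n in('top','side'):
    c=load(n);P=cloud(c);hsv=cv2.cvtColor(c['color'],cv2.COLOR_RGB2HSV);H,S,V=[hsv[...,i].astype(int) for i in range(3)]
    ok=c['range_z']>0
    box=ok&(P[...,0]>.3)&(P[...,0]<.75)&(P[...,1]>-.2)&(P[...,1]<.2)
    g=box&(H>18)&(H<32)&(S>130)&(P[...,2]>.17)
    q=P[g]; print(n,'roof',len(q),np.median(q[:,2]),cv2.minAreaRect(q[:,:2].astype(np.float32)*1000))
    dk=box&(V<50)&(P[...,2]>.12); vu=np.argwhere(dk); 
    if len(vu): print('dark',P[dk].mean(0),P[dk].min(0),P[dk].max(0),vu.min(0),vu.max(0),len(vu))
    for nm,m in(('red',(S>150)&((H<8)|(H>172))),('blue',(S>130)&(H>98)&(H<125))):
        m=box&m&(P[...,2]>.02)&(P[...,2]<.07)&(P[...,0]<.5); 
        vu=np.argwhere(m); print(nm,len(vu),vu.mean(0),P[m].mean(0),P[m].min(0),P[m].max(0))
# blue tube
c=load('topA');P=cloud(c);hsv=cv2.cvtColor(c['color'],cv2.COLOR_RGB2HSV)
m=np.zeros((400,640),bool);m[225:250,230:290]=1
m&=(hsv[...,0]>100)&(hsv[...,0]<130)&(hsv[...,1]>120)
q=P[m];print('tube',m.sum(),q[:,2].max(),np.median(q,0),cv2.minAreaRect(q[:,:2].astype(np.float32)*1000))
c=load('side');P=cloud(c)
for nm,a in dict(red=(117,412),blue=(132,346),tipguess=(150,395),plateUL=(190,337),plateUR=(311,356),plateLL=(169,446),plateLR=(297,470),Vf=(232,453),Vb=(255,328)).items():
    u,v=S1(*a); print(nm,pt(c,round(u),round(v)).round(4))
c=load('top')
for nm,a in dict(red=(423,407),blue=(379,370),tip=(418,388),plateUL=(467,265),plateLL=(405,330),plateUR=(540,325),plateLR=(477,393),hub=(310,172),knob=(287,110),rimL=(248,185),rimR=(373,170),rimB=(305,237)).items():
    u,v=T1(*a); print(nm,pt(c,round(u),round(v)).round(4))
E
```

```text
top roof 484 0.19231899244186063 ((487.9499206542969, -45.0446662902832), (22.004819869995117, 110.58937072753906), 47.195777893066406)
dark [0.37285213 0.00970576 0.26179674] [ 0.30045887 -0.18207197  0.12130737] [0.74965907 0.19999648 0.34848743] [ 97 279] [305 451] 98
red 7 [267. 412.] [ 0.34471315 -0.09590847  0.04907714] [ 0.34204076 -0.09846858  0.04688556] [ 0.34742247 -0.0931484   0.0514159 ]
blue 10 [255.  398.5] [ 0.37502369 -0.06305259  0.04868286] [ 0.37256471 -0.06705991  0.04584467] [ 0.37777977 -0.05928679  0.05209649]
side roof 1198 0.19196031096593458 ((456.18121337890625, 54.42597961425781), (146.40615844726562, 296.85137939453125), 2.5664710998535156)
dark [0.4459091  0.16093962 0.38609403] [ 0.30000687 -0.1870417   0.1202321 ] [0.74922093 0.19999484 0.52586912] [ 15 181] [260 499] 3222
red 44 [342.86363636 296.90909091] [ 0.34405787 -0.09965127  0.04823483] [ 0.33843168 -0.10512134  0.03985838] [ 0.35081866 -0.09233103  0.05221193]
blue 115 [273.15652174 262.73913043] [0.36552055 0.09472837 0.03907135] [ 0.34583371 -0.07231346  0.03024855] [0.38091182 0.19933983 0.05300053]
tube 359 1.1017908277552517 [0.42376249 0.29134498 0.02491506] ((431.6357727050781, 227.33132934570312), (37.354827880859375, 237.3482666015625), 7.331904888153076)
red [ 0.3452 -0.1017  0.0497]
blue [ 0.3746 -0.0694  0.0494]
tipguess [ 0.367  -0.0998  0.0474]
plateUL [ 0.4037 -0.0857  0.0566]
plateUR [ 0.457  -0.1348  0.0576]
plateLL [ 0.357  -0.1394  0.058 ]
plateLR [ 0.4082 -0.1883  0.0576]
Vf [ 0.3813 -0.1641  0.0657]
Vb [ 0.437  -0.1052  0.0644]
red [ 0.3447 -0.096   0.0488]
blue [ 0.3725 -0.0618  0.0484]
tip [ 0.3589 -0.0953  0.0417]
plateUL [ 0.454  -0.1321  0.0567]
plateLL [ 0.4051 -0.0835  0.0569]
plateUR [ 0.4058 -0.1883  0.0549]
plateLR [ 0.3548 -0.1368  0.0564]
hub [ 0.5258 -0.0064  0.1021]
knob [0.5726 0.0108 0.1166]
rimL [0.518  0.0378 0.0822]
rimR [ 0.5265 -0.0519  0.1164]
rimB [0.4778 0.0009 0.1149]
```

```bash
python3 - <<'E'
from h import *
from scipy.optimize import least_squares
c=load('top');d=load('side')
a=cv2.resize(c['color'][235:285,380:440],None,fx=6,fy=6,interpolation=cv2.INTER_CUBIC)
b=cv2.resize(d['color'][300:380,285:325],None,fx=7,fy=7,interpolation=cv2.INTER_CUBIC)
m=np.zeros((560,650,3),np.uint8);m[:300,:360]=a;m[:560,365:645]=b;save(m,'pics/m2.png')
P=cloud(c);hsv=cv2.cvtColor(c['color'],cv2.COLOR_RGB2HSV)
th=np.radians(47.5);ey=np.array([np.cos(th),np.sin(th),0]);ex=np.array([ey[1],-ey[0],0])
n=ey*np.sin(.52)+np.array([0,0,np.cos(.52)]);e2=np.cross(n,ex)
B=P[180:215,300:352].reshape(-1,3);B=B[np.abs(B[:,2])<.02];print('bench z',np.median(B[:,2]))
reg=np.zeros((400,640),bool);reg[168:220,352:402]=1
q=P[reg&(hsv[...,1]<90)&(P[...,2]>.05)&(P[...,2]<.16)]
rel=q-[.5258,-.0064,.1021]; 
r0=np.hypot(rel@ex,rel@e2); q=q[(r0>.035)&(r0<.07)&(np.abs(rel@n)<.02)]
f=lambda p:(lambda w:np.r_[np.hypot(w@ex,w@e2)-.05,w@n-.005])(q-p)
s=least_squares(f,[.5258,-.0064,.1021],loss='soft_l1',f_scale=.003);print('wheel centre (plane)',s.x,len(q),np.median(np.abs(s.fun)))
s2=least_squares(lambda p:f(p)[:len(q)],s.x);print(s2.x)
# free plane normal
C=q.mean(0);nn=np.linalg.svd(q-C)[2][2];print('normal',nn*np.sign(nn[2]),n)
c0=load('topA');P=cloud(c0);hsv=cv2.cvtColor(c0['color'],cv2.COLOR_RGB2HSV)
mm=np.zeros((400,640),bool);mm[225:250,230:290]=1
mm&=(hsv[...,0]>100)&(hsv[...,0]<130)&(hsv[...,1]>120)&(P[...,2]<.05)&(P[...,2]>.005)
t=P[mm];print('tube',mm.sum(),np.percentile(t[:,2],95),cv2.minAreaRect(t[:,:2].astype(np.float32)*1000))
E
```

```text
bench z -0.0016593753368419062
wheel centre (plane) [ 0.52246395 -0.00595544  0.09464153] 568 0.0019462831081650846
[-0.4882651  -1.10845198 -2.51597622]
normal [0.32042827 0.35846053 0.87683053] [0.33568736 0.36633846 0.86781918]
tube 353 0.029344471584405517 ((423.2615661621094, 292.6163024902344), (106.03547668457031, 22.25192642211914), 86.15950775146484)
```

View pics/m2.png

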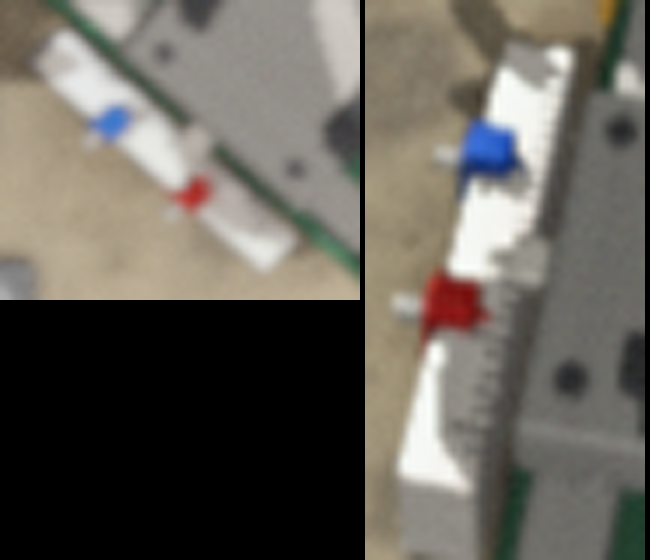

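```bash
cat >> h.py <<'E'
from scipy.spatial.transform import Rotation as R
th=np.radians(47.5);ey=np.array([np.cos(th),np.sin(th),0]);ex=np.array([ey[1],-ey[0],0])
n=ey*np.sin(.52)+np.array([0,0,np.cos(.52)]);e2=np.cross(n,ex)
C=np.array([.5225,-.0060,.0955])
def kn(a,h=.032): return C+h*n+.042*(np.cos(a)*ex+np.sin(a)*e2)
def onz(c,u,v,z):
    d=c['pose'][:3,:3]@np.linalg.inv(c['K'])@[u,v,1]; o=c['pose'][:3,3]; return o+d*(z-o[2])/d[2]
E
python3 - <<'E'
from h import *
c=load('top');d=load('side')
for nm,cc,R_,Pn in(('top',c,(412.2,267),(412.2,259.2)),('side',d,(297.9,342.9),(306.9,337.4))):
    a,b=onz(cc,*R_,.048),onz(cc,*Pn,.045); print(nm,a,b,'s',(b-a)@ey*1000,'x',(b-a)@ex*1000)
for a in np.radians(np.arange(-180,180,20)):
    p,q,t=proj(c,kn(a)),proj(c,kn(a,.005)),proj(c,kn(a,.054)); f=lambda p:((p-[280,140])*3.2).round()
    print(round(np.degrees(a)),f(p),f(q),f(t),proj(d,kn(a,.054)).round())
E
```

```text
top [ 0.34458389 -0.09662068  0.048     ] [ 0.36369393 -0.09773491  0.045     ] s 12.0890626164932 x 14.84216503374073
side [ 0.34557922 -0.10052609  0.048     ] [ 0.36570947 -0.09811641  0.045     ] s 15.37640188776059 x 13.213617982750609
-180 [259. 204.] [270. 217.] [250. 193.] [332. 224.]
-160 [275. 212.] [286. 225.] [266. 201.] [332. 226.]
-140 [294. 215.] [304. 228.] [285. 203.] [335. 228.]
-120 [313. 210.] [323. 223.] [305. 199.] [340. 230.]
-100 [331. 200.] [341. 213.] [323. 188.] [347. 231.]
-80 [344. 185.] [354. 198.] [337. 173.] [355. 232.]
-60 [352. 167.] [361. 181.] [344. 154.] [362. 233.]
-40 [353. 148.] [362. 163.] [345. 136.] [368. 232.]
-20 [347. 131.] [356. 146.] [339. 119.] [372. 231.]
0 [335. 118.] [344. 133.] [327. 106.] [373. 230.]
20 [318. 111.] [328. 126.] [310.  98.] [372. 228.]
40 [300. 109.] [310. 124.] [291.  97.] [368. 226.]
60 [281. 114.] [291. 129.] [272. 101.] [363. 225.]
80 [264. 124.] [275. 139.] [255. 112.] [357. 223.]
100 [252. 139.] [262. 153.] [242. 127.] [350. 222.]
120 [244. 156.] [255. 170.] [235. 144.] [343. 222.]
140 [243. 174.] [254. 187.] [233. 162.] [338. 222.]
160 [248. 191.] [259. 204.] [238. 179.] [334. 223.]
```

```bash
python3 - <<'E'
from h import *
a=np.radians(54);k=kn(a);s=r.sense();p=s['tool_pos'];print('knob',k)
for st in(.09,0): print(st,((k+(.155+st)*n-p)*1000).round(1))
Rn=R.from_rotvec(np.radians([-22,20.1,0]))*R.from_quat(s['eef_rot']);print(Rn.as_matrix().round(3),n)
E
```

```text
knob [0.57136453 0.01078493 0.10638687]
0.09 [ 203.2 -108.8  -85.5]
0 [ 173.  -141.8 -163.6]
[[-0.065  0.94  -0.335]
 [ 0.928 -0.067 -0.367]
 [-0.367 -0.335 -0.868]] [0.33568736 0.36633846 0.86781918]
```

Emit:
{"fn": "drive_tool", "kwargs": {"plan": [[30,-15,-5,-4,3.6,0,55],[65,-30,-15,-8,7.2,0,55],[100,-50,-30,-12,11,0,55],[140,-75,-50,-16,14.6,0,55],[175,-95,-70,-19,17.4,0,55],[203,-109,-86,-22,20.1,0,55],[203,-109,-86,-22,20.1,0,55],[203,-109,-86,-22,20.1,0,55],[203,-109,-86,-22,20.1,0,55]]}}

```text
time_s: 1.8
tool_pos: [0.6526, 0.1007, 0.3197]
eef_rot: [0.684, 0.683, -0.256, 0.012]
wrist_force: [0.7, 0.8, 0.8]
grip_width: 0.649
grasp_force: 0.0
```

```bash
python3 - <<'E'
from h import *
s=r.sense();print(s['qpos'].round(2),R.from_quat(s['eef_rot']).as_matrix()[:,2].round(3))
c=snap('top');d=snap('side');m=np.zeros((560,760,3),np.uint8)
a=cv2.resize(c['color'][130:270,330:460],None,fx=3,fy=3);m[:420,:390]=a
b=cv2.resize(d['color'][130:310,290:410],None,fx=3,fy=3);m[:540,395:755]=b;save(m,'pics/m3.png')
E
```

```text
[ 0.02  0.71  0.99 -0.38  1.8   0.  ] [-0.334 -0.366 -0.868]
```

View pics/m3.png

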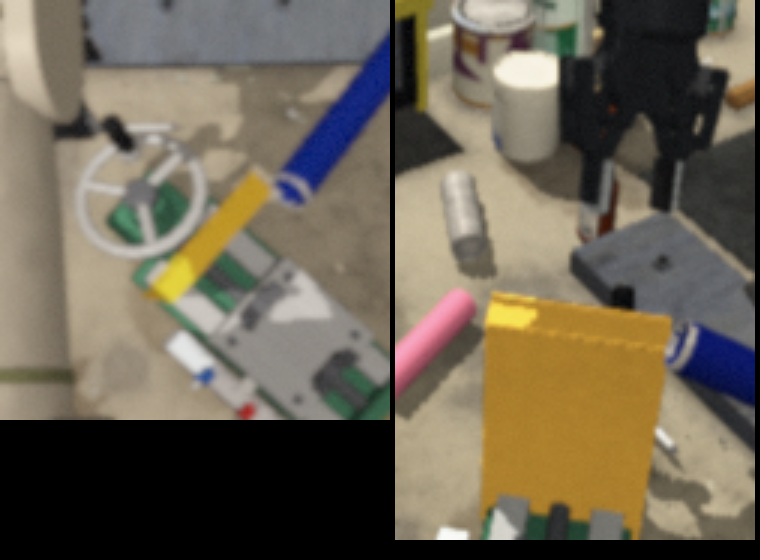

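The top view shows the knob at (118,132) beside the arm. In the side view the fingers straddle the line above the knob at (622,297), so the approach line is right. Next I descend along the wheel's axis and close.

Emit:
{"fn": "drive_tool", "kwargs": {"plan": [[-6,-7,-16,0,0,0,55],[-12,-13,-31,0,0,0,55],[-18,-20,-47,0,0,0,55],[-24,-26,-62,0,0,0,55],[-30,-33,-78,0,0,0,55],[-30,-33,-78,0,0,0,55],[-30,-33,-78,0,0,0,55],[-30,-33,-78,0,0,0,10],[-30,-33,-78,0,0,0,10],[-30,-33,-78,0,0,0,10],[-30,-33,-78,0,0,0,10],[-30,-33,-78,0,0,0,10],[-30,-33,-78,0,0,0,10],[-30,-33,-78,0,0,0,10]]}}

```text
time_s: 3.3
tool_pos: [0.6243, 0.0685, 0.2418]
eef_rot: [0.684, 0.684, -0.254, 0.014]
wrist_force: [10.2, 3.2, -0.4]
grip_width: 0.195
grasp_force: 58.4
```

```bash
python3 - <<'E'
from h import *
rad=lambda a:np.cos(np.radians(a))*ex+np.sin(np.radians(a))*e2
for i in range(1,19): print((2*rad(54)+42*(rad(54-15*i)-rad(54))).round().astype(int).tolist())
E
```

```text
[3, -10, 3]
[2, -20, 8]
[-2, -29, 13]
[-8, -36, 18]
[-16, -41, 24]
[-26, -44, 28]
[-36, -44, 32]
[-46, -41, 35]
[-56, -36, 37]
[-64, -29, 37]
[-70, -20, 36]
[-74, -10, 33]
[-76, 0, 29]
[-75, 10, 25]
[-71, 19, 19]
[-65, 26, 14]
[-56, 31, 9]
[-47, 34, 4]
```

Emit:
{"fn": "drive_tool", "kwargs": {"plan": [[3,-10,3,0,0,0,10],[2,-20,8,0,0,0,10],[-2,-29,13,0,0,0,10],[-8,-36,18,0,0,0,10],[-16,-41,24,0,0,0,10],[-26,-44,28,0,0,0,10],[-26,-44,28,0,0,0,10]]}}

```text
time_s: 4.0
tool_pos: [0.5981, 0.0204, 0.2723]
eef_rot: [0.684, 0.682, -0.258, 0.018]
wrist_force: [7.4, -24.9, 11.7]
grip_width: 0.196
grasp_force: 60.0
```

```bash
python3 - <<'E'
from h import *
rad=lambda a:np.cos(np.radians(a))*ex+np.sin(np.radians(a))*e2
d=.3*rad(54)+4.2*rad(-36)
for i in range(0,13): print(-36-15*i,(d+42*(rad(-36-15*i)-rad(-36))).round().astype(int).tolist())
E
```

```text
-36 [1, -4, 1]
-51 [-9, -4, 5]
-66 [-19, -1, 8]
-81 [-29, 4, 9]
-96 [-37, 11, 10]
-111 [-43, 20, 8]
-126 [-47, 30, 6]
-141 [-49, 40, 2]
-156 [-48, 50, -3]
-171 [-44, 59, -8]
-186 [-37, 66, -13]
-201 [-29, 71, -19]
-216 [-20, 74, -23]
```

Emit:
{"fn": "drive_tool", "kwargs": {"plan": [[1,-4,1,0,0,0,10],[-9,-4,5,0,0,0,10],[-19,-1,8,0,0,0,10],[-29,4,9,0,0,0,10],[-37,11,10,0,0,0,10],[-43,20,8,0,0,0,10],[-47,30,6,0,0,0,10],[-47,30,6,0,0,0,10]]}}

```text
time_s: 4.8
tool_pos: [0.5503, 0.0554, 0.276]
eef_rot: [0.683, 0.684, -0.255, 0.013]
wrist_force: [3.8, 4.6, 6.8]
grip_width: 0.193
grasp_force: 60.7
```

Emit:
{"fn": "drive_tool", "kwargs": {"plan": [[-2,10,-4,0,0,0,10],[-1,20,-9,0,0,0,10],[3,29,-14,0,0,0,10],[10,36,-19,0,0,0,10],[18,41,-25,0,0,0,10],[27,44,-29,0,0,0,10],[27,44,-29,0,0,0,10]]}}

```text
time_s: 5.5
tool_pos: [0.579, 0.097, 0.2474]
eef_rot: [0.684, 0.683, -0.256, 0.016]
wrist_force: [6.4, -10.3, 9.0]
grip_width: 0.193
grasp_force: 60.6
```

```bash
python3 - <<'E'
from h import *
s=r.sense();print(s['qpos'].round(2))
c=snap('top');d=snap('side');m=np.zeros((560,700,3),np.uint8)
a=cv2.resize(c['color'][230:290,380:450],None,fx=5,fy=5,interpolation=cv2.INTER_CUBIC);m[:300,:350]=a
b=cv2.resize(d['color'][310:380,285:325],None,fx=8,fy=8,interpolation=cv2.INTER_CUBIC);m[:560,360:680]=b;save(m,'pics/m4.png')
E
```

```text
[ 0.02  0.66  1.32 -0.37  1.53  0.1 ]
```

View pics/m4.png

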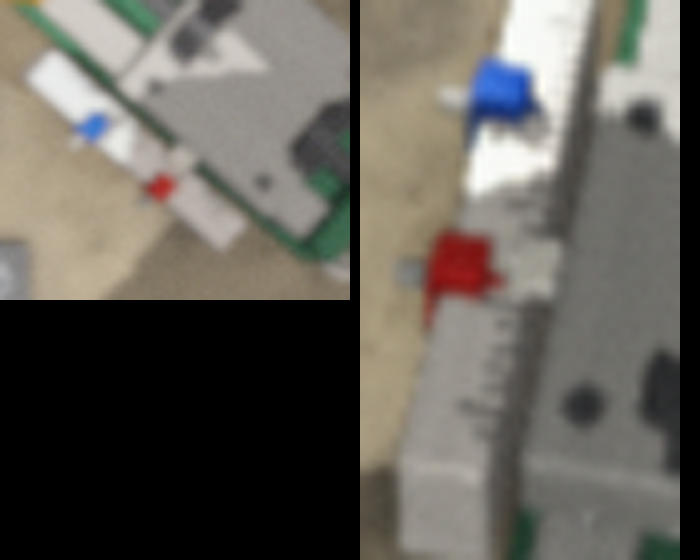

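```bash
python3 - <<'E'
from h import *
for nm,o,f,x0,pts in(('top',(380,230),5,0,dict(clip=(160,187),ptr=(183,158),ptrL=(172,150),ptrR=(193,166),railL=(55,65),railR=(228,235))),('side',(285,310),8,360,dict(clip=(462,255),clipL=(462,292),ptr=(540,268),ptrtop=(540,245),ptrbot=(540,292),tip=(500,280),screw=(410,272)))):
    c=load(nm);P=cloud(c)
    for k,(U,V) in pts.items():
        u,v=o[0]+(U-x0)/f-.5+.5/f,o[1]+V/f-.5+.5/f
        z=pt(c,round(u),round(v))[2]; q=onz(c,u,v,z); print(nm,k,(u,v),'z',z.round(4),'x,s mm',(q@ex*1000).round(1),(q@ey*1000).round(1))
    hsv=cv2.cvtColor(c['color'],cv2.COLOR_RGB2HSV);m=(hsv[...,1]>120)&((hsv[...,0]<8)|(hsv[...,0]>170))&(P[...,2]>.03)&(P[...,2]<.07)&(abs(P[...,0]-.345)<.02)&(abs(P[...,1]+.1)<.02)
    q=P[m];print(len(q),'s',np.percentile(q@ey*1000,[5,50,95]).round(1),'x',np.percentile(q@ex*1000,[5,50,95]).round(1),'z',np.percentile(q[:,2],[5,50,95]).round(4))
E
```

```text
top clip (411.6, 267.0) z 0.0497 x,s mm 318.3 163.1
top ptr (416.20000000000005, 261.20000000000005) z 0.0487 x,s mm 336.8 163.7
top ptrL (414.0, 259.6) z 0.0465 x,s mm 336.3 169.9
top ptrR (418.20000000000005, 262.8) z 0.0167 x,s mm 339.2 150.1
top railL (390.6, 242.6) z 0.0389 x,s mm 329.9 240.6
top railR (425.20000000000005, 276.6) z 0.0365 x,s mm 323.5 118.7
15 s [159.  162.3 166.2] x [313.7 318.6 322.5] z [0.0456 0.0496 0.0516]
side clip (297.3125, 341.4375) z 0.0499 x,s mm 321.3 160.8
side clipL (297.3125, 346.0625) z 0.0423 x,s mm 322.2 156.5
side ptr (307.0625, 343.0625) z 0.0471 x,s mm 338.7 162.5
side ptrtop (307.0625, 340.1875) z 0.0469 x,s mm 337.5 168.2
side ptrbot (307.0625, 346.0625) z 0.0459 x,s mm 339.7 157.5
side tip (302.0625, 344.5625) z 0.0411 x,s mm 329.7 161.5
side screw (290.8125, 343.5625) z 0.039 x,s mm 309.1 161.0
59 s [155.4 157.9 163.9] x [314.4 320.1 326.8] z [0.0415 0.0488 0.0512]
```

```bash
python3 - <<'E'
from h import *
rad=lambda a:np.cos(np.radians(a))*ex+np.sin(np.radians(a))*e2
for a in (-228,-240): print((42*(rad(a)-rad(-216))).round().astype(int).tolist())
E
```

```text
[8, 0, -3]
[16, -1, -6]
```

Emit:
{"fn": "drive_tool", "kwargs": {"plan": [[8,0,-3,0,0,0,10],[16,-1,-6,0,0,0,10],[16,-1,-6,0,0,0,10],[16,-1,-6,0,0,0,10],[16,-1,-6,0,0,0,50],[16,-1,-6,0,0,0,50],[16,-1,-6,0,0,0,50],[16,-1,-6,0,0,0,50],[16,-1,-6,0,0,0,50],[22,6,10,0,0,0,50],[29,14,29,0,0,0,50],[39,25,55,0,0,0,50],[46,31,70,0,0,0,50],[46,31,70,0,0,0,50],[46,31,70,0,0,0,50]]}}

```text
time_s: 7.1
tool_pos: [0.6227, 0.1289, 0.3149]
eef_rot: [0.683, 0.683, -0.257, 0.011]
wrist_force: [-0.5, 0.3, -0.8]
grip_width: 0.585
grasp_force: 0.0
```

```bash
python3 - <<'E'
from h import *
from scipy.spatial.transform import Rotation as R
s=r.sense();print(s['qpos'].round(2),s['tool_pos'])
c=snap('top');d=snap('side');m=np.zeros((560,760,3),np.uint8)
a=cv2.resize(c['color'][240:280,390:435],None,fx=8,fy=8,interpolation=cv2.INTER_CUBIC);m[:320,:360]=a
b=cv2.resize(d['color'][320:365,285:325],None,fx=10,fy=10,interpolation=cv2.INTER_CUBIC);m[:450,360:760]=b;save(m,'pics/m5.png')
E
```

```text
[ 0.06  0.67  1.08 -0.36  1.77  0.06] [0.62269363 0.12893224 0.31487174]
```

View pics/m5.png

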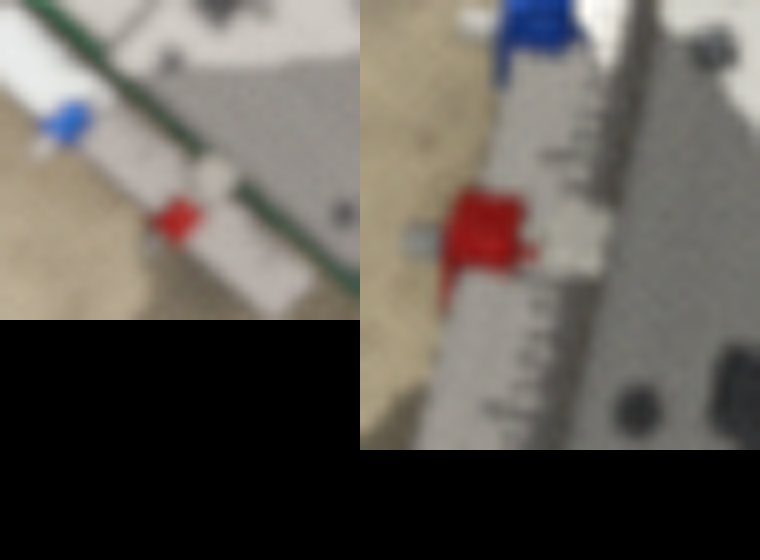

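```bash
python3 - <<'E'
from h import *
for nm,o,f,x0,pts in(('top',(390,240),8,0,dict(clip=(180,222),screw=(150,240),ptr=(214,175),ptrL=(200,160),ptrR=(226,190))),('side',(285,320),10,360,dict(clip=(490,222),clipbackL=(490,195),ptr=(575,240),ptrtop=(575,207),ptrbot=(575,274),tip=(548,250),nub=(530,253),screw=(418,241)))):
    c=load(nm);P=cloud(c)
    for k,(U,V) in pts.items():
        u,v=o[0]+(U-x0)/f-.5+.5/f,o[1]+V/f-.5+.5/f
        z=pt(c,round(u),round(v))[2]; 
        print(nm,k,'z',z.round(4),*[(zz,((q:=onz(c,u,v,zz))@ex*1000).round(1),(q@ey*1000).round(1)) for zz in (.040,.045,.05)])
# edge direction of rail & plate in top view using gradient lines
c=load('top');P=cloud(c)
E
```

```text
top clip z 0.0486 (0.04, np.float64(318.9), np.float64(159.5)) (0.045, np.float64(318.7), np.float64(160.6)) (0.05, np.float64(318.4), np.float64(161.8))
top screw z 0.0381 (0.04, np.float64(308.4), np.float64(162.9)) (0.045, np.float64(308.2), np.float64(164.0)) (0.05, np.float64(308.0), np.float64(165.1))
top ptr z 0.0479 (0.04, np.float64(337.1), np.float64(161.2)) (0.045, np.float64(336.8), np.float64(162.3)) (0.05, np.float64(336.5), np.float64(163.4))
top ptrL z 0.0469 (0.04, np.float64(337.8), np.float64(167.6)) (0.045, np.float64(337.4), np.float64(168.6)) (0.05, np.float64(337.1), np.float64(169.7))
top ptrR z 0.0205 (0.04, np.float64(336.1), np.float64(155.3)) (0.045, np.float64(335.8), np.float64(156.4)) (0.05, np.float64(335.4), np.float64(157.6))
side clip z 0.0506 (0.04, np.float64(320.4), np.float64(166.2)) (0.045, np.float64(321.2), np.float64(163.2)) (0.05, np.float64(321.9), np.float64(160.3))
side clipbackL z 0.0498 (0.04, np.float64(319.3), np.float64(171.4)) (0.045, np.float64(320.0), np.float64(168.4)) (0.05, np.float64(320.8), np.float64(165.4))
side ptr z 0.04
[... 216 characters left out ...]
float64(335.5), np.float64(168.9)) (0.05, np.float64(336.2), np.float64(165.9))
side ptrbot z 0.0394 (0.04, np.float64(337.5), np.float64(158.9)) (0.045, np.float64(338.2), np.float64(156.0)) (0.05, np.float64(338.8), np.float64(153.1))
side tip z 0.0419 (0.04, np.float64(331.8), np.float64(162.6)) (0.045, np.float64(332.5), np.float64(159.7)) (0.05, np.float64(333.1), np.float64(156.8))
side nub z 0.0407 (0.04, np.float64(328.8), np.float64(161.5)) (0.045, np.float64(329.5), np.float64(158.6)) (0.05, np.float64(330.1), np.float64(155.7))
side screw z 0.0388 (0.04, np.float64(308.5), np.float64(160.1)) (0.045, np.float64(309.4), np.float64(157.2)) (0.05, np.float64(310.2), np.float64(154.3))
```

```bash
python3 - <<'E'
from h import *
c=load('top');P=cloud(c);hsv=cv2.cvtColor(c['color'],cv2.COLOR_RGB2HSV)
box=(P[...,0]>.42)&(P[...,0]<.56)&(P[...,1]>-.12)&(P[...,1]<.03)
g=box&(hsv[...,0]>18)&(hsv[...,0]<32)&(hsv[...,1]>130)&(P[...,2]>.18)
q=P[g][:,:2];w=np.linalg.svd(q-q.mean(0))[2][0];print('roof dir',np.degrees(np.arctan2(*w[::-1]))%180-90)
# plate: z 0.05..0.062
g=(P[...,2]>.05)&(P[...,2]<.062)&(hsv[...,1]<60)&(((P[...,:2]-[.405,-.14])**2).sum(-1)<.075**2)
m=cv2.morphologyEx(g.astype(np.uint8),cv2.MORPH_CLOSE,np.ones((5,5)));q=P[(m>0)&g]
print('plate',cv2.minAreaRect(q[:,:2].astype(np.float32)*1000),np.median(q[:,2]))
for nm,(x0,x1,y0,y1) in(('top',(400,425,258,276)),('side',(288,306,335,352))):
    c=load(nm);I=c['color'][y0:y1,x0:x1].astype(float);red=np.clip(I[...,0]-I[...,1:].max(-1)-25,0,None)
    v,u=np.mgrid[y0:y1,x0:x1];U,V=(u*red).sum()/red.sum(),(v*red).sum()/red.sum()
    print(nm,U,V,[(zz,((p:=onz(c,U,V,zz))@ex*1000).round(1),(p@ey*1000).round(1)) for zz in(.046,.05)])
c=load('side');P=cloud(c)
for u in (303,304,305,306,307,308): print(u,c['color'][336:351,u].mean(-1).round().astype(int),P[336:351,u,2].round(3)[::3])
c=load('top')
print(c['color'][256:270,408:424].mean(-1).round().astype(int))
E
```

```text
roof dir 47.65315616848676
plate ((395.1526184082031, -140.02459716796875), (100.61840057373047, 102.18388366699219), 46.852420806884766) 0.05422682183889016
top 411.82278481012656 267.1485676215856 [(0.046, np.float64(318.5), np.float64(161.6)), (0.05, np.float64(318.3), np.float64(162.5))]
side 296.76102314250915 343.00024360535934 [(0.046, np.float64(320.5), np.float64(160.0)), (0.05, np.float64(321.1), np.float64(157.6))]
303 [135 147 151 149 149 149 150 141 137 144 143 128 120 127 117] [0.04  0.041 0.045 0.049 0.04 ]
304 [130 143 143 144 147 151 158 155 154 160 153 134 109 115 110] [0.04  0.039 0.047 0.045 0.04 ]
305 [127 134 126 132 149 155 157 156 157 166 153 128  96  89  88] [0.038 0.039 0.05  0.046 0.038]
306 [129 137 113 126 148 154 155 154 155 157 151 118  87  79  77] [0.04  0.039 0.047 0.049 0.026]
307 [119 127 105 107 132 149 153 153 152 154 158 120  83  75  76] [0.04  0.038 0.048 0.048 0.011]
308 [ 96  94  87  87 110 138 151 150 146 151 150 120  81  75  80] [ 0.038  0.025  0.048  0.048 -0.002]
[[143 123 102  80  73  91 111 128 138 144 146 145 143 144 144 142]
 [157 148 
[... 161 characters left out ...]
 142 137 141 142 144 146 145]
 [173 175 172 168 151 133 134 152 162 160 152 142 140 140 143 146]
 [177 176 173 169 159 150 154 169 175 172 162 147 133 133 140 144]
 [178 178 176 172 162 152 158 172 176 173 163 137 114 118 128 141]
 [178 176 170 166 158 152 154 168 175 169 149 116  87  95 111 128]
 [171 170 160 142 136 141 151 161 168 161 137 104  81  76  90 113]
 [151 156 138 114 104 118 134 147 159 163 151 130 103  80  75  92]
 [124 121 106  94  91 100 114 138 159 169 169 158 138 105  78  76]
 [104  90  84  79  86  94 118 145 164 174 176 170 154 130 101  79]
 [103  92  86  82  89 110 138 158 171 176 174 172 162 145 123 106]
 [116 108 101  90  99 129 154 170 174 177 177 174 170 158 144 128]]
```

Pointer and clip agree to about +1 mm, with both views reading slightly positive. I'll take the knob once more and turn a further ~0.3 rad to centre it.

Emit:
{"fn": "drive_tool", "kwargs": {"plan": [[-10,-11,-26,0,0,0,50],[-20,-22,-52,0,0,0,50],[-30,-32,-76,0,0,0,50],[-30,-32,-76,0,0,0,50],[-30,-32,-76,0,0,0,10],[-30,-32,-76,0,0,0,10],[-30,-32,-76,0,0,0,10],[-30,-32,-76,0,0,0,10],[-30,-32,-76,0,0,0,10],[-24,-35,-77,0,0,0,10],[-18,-37,-78,0,0,0,10],[-18,-37,-78,0,0,0,10],[-18,-37,-78,0,0,0,10],[-18,-37,-78,0,0,0,50],[-18,-37,-78,0,0,0,50],[-18,-37,-78,0,0,0,50],[-18,-37,-78,0,0,0,50],[-18,-37,-78,0,0,0,50],[-8,-26,-52,0,0,0,50],[2,-15,-26,0,0,0,50]]}}

```text
time_s: 9.2
tool_pos: [0.6251, 0.114, 0.29]
eef_rot: [0.683, 0.683, -0.258, 0.011]
wrist_force: [-0.2, -0.2, 0.6]
grip_width: 0.586
grasp_force: 0.0
```

```bash
python3 - <<'E'
from h import *
c=snap('top');P=cloud(c);hsv=cv2.cvtColor(c['color'],cv2.COLOR_RGB2HSV)
mm=np.zeros((400,640),bool);mm[222:255,228:292]=1
mm&=(hsv[...,0]>100)&(hsv[...,0]<130)&(hsv[...,1]>100)&(P[...,2]<.05)&(P[...,2]>.003)
t=P[mm];print('tube',mm.sum(),np.percentile(t[:,2],95),cv2.minAreaRect(t[:,:2].astype(np.float32)*1000),t.mean(0))
w=np.linalg.svd(t[:,:2]-t[:,:2].mean(0))[2][0];print(np.degrees(np.arctan2(w[1],w[0]))%180)
s=r.sense();Rn=R.from_quat(s['eef_rot'])
tgt=R.from_euler('z',-3.8,degrees=True)*R.from_quat([.70711,.70711,0,0])
print(np.degrees((tgt*Rn.inv()).as_rotvec()).round(1),(np.array([.4235,.2926,.177])-s['tool_pos'])*1000)
d=snap('side');m=np.zeros((450,760,3),np.uint8)
a=cv2.resize(c['color'][240:280,390:435],None,fx=8,fy=8,interpolation=cv2.INTER_CUBIC);m[:320,:360]=a
b=cv2.resize(d['color'][320:365,285:325],None,fx=10,fy=10,interpolation=cv2.INTER_CUBIC);m[:450,360:760]=b;save(m,'pics/m6.png')
E
```

```text
tube 367 0.02934357945440553 ((422.6698913574219, 293.86016845703125), (106.45825958251953, 23.212730407714844), 85.66802978515625) [0.42278512 0.29410661 0.02492733]
85.9230920305317
[ 21.3 -20.4  -3.7] [-202.91743209  177.01077535 -118.02480426]
```

View pics/m6.png

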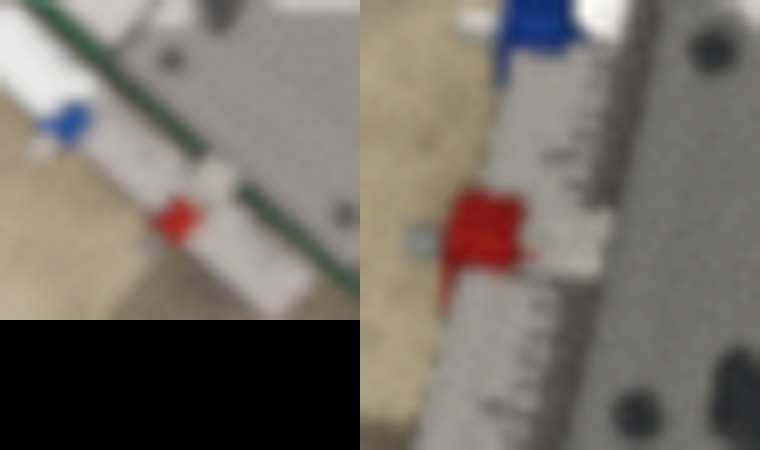

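The pointer at (575,240) is now level with the red clip at (490,235) and its nub at (530,253). The setting is good, so next comes the blue tube.

Emit:
{"fn": "drive_tool", "kwargs": {"plan": [[5,10,40,0,0,0,60],[-20,35,60,4.3,-4.1,-0.7,60],[-55,65,65,8.5,-8.2,-1.5,60],[-90,95,60,12.8,-12.2,-2.2,60],[-125,125,50,17,-16.3,-3,60],[-160,155,30,21.3,-20.4,-3.7,60],[-202,180,0,21.3,-20.4,-3.7,60],[-202,180,0,21.3,-20.4,-3.7,60],[-202,180,0,21.3,-20.4,-3.7,60]]}}

```text
time_s: 10.2
tool_pos: [0.4222, 0.2943, 0.2891]
eef_rot: [0.729, 0.684, -0.004, -0.003]
wrist_force: [-0.4, 0.1, -0.2]
grip_width: 0.705
grasp_force: 0.0
```

```bash
python3 - <<'E'
from h import *
d=snap('side');save(d['color'][90:250,180:380],'pics/s7.png',3)
print(r.sense()['qpos'].round(2))
E
```

```text
[0.38 0.44 1.57 0.   1.14 0.44]
```

View pics/s7.png

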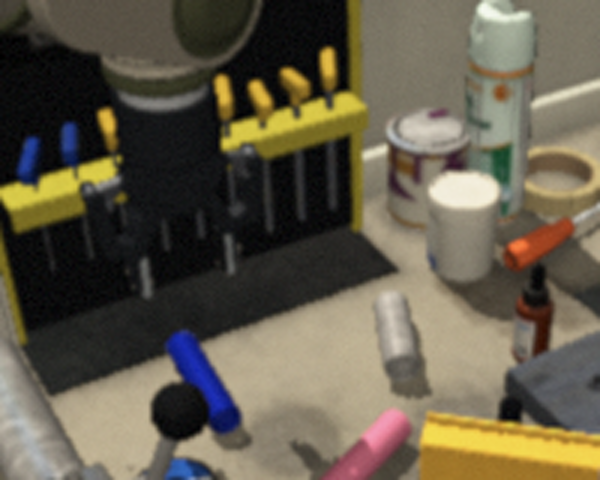

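The fingers at (145,285) and (230,265) straddle the blue tube at (205,380). Next I lower and grip.

Emit:
{"fn": "drive_tool", "kwargs": {"plan": [[0,0,-30,0,0,0,60],[0,0,-60,0,0,0,60],[0,0,-85,0,0,0,60],[0,0,-100,0,0,0,60],[0,0,-109,0,0,0,60],[0,0,-109,0,0,0,60],[0,0,-109,0,0,0,60],[0,0,-109,0,0,0,20],[0,0,-109,0,0,0,20],[0,0,-109,0,0,0,20],[0,0,-109,0,0,0,20],[0,0,-109,0,0,0,20],[0,0,-109,0,0,0,20],[0,0,-109,0,0,0,20]]}}

```text
time_s: 11.65
tool_pos: [0.4231, 0.2941, 0.1817]
eef_rot: [0.73, 0.684, -0.002, -0.002]
wrist_force: [-1.0, -0.8, 6.3]
grip_width: 0.302
grasp_force: 59.1
```

Emit:
{"fn": "drive_tool", "kwargs": {"plan": [[0,0,20,0,0,0,20],[0,-10,60,0,0,0,20],[5,-30,105,0,0,-4,20],[10,-55,145,0,0,-8,20],[15,-85,180,0,0,-12,20],[15,-85,180,0,0,-12,20],[15,-85,180,0,0,-12,20]]}}

```text
time_s: 12.35
tool_pos: [0.4377, 0.2086, 0.3611]
eef_rot: [0.797, 0.604, -0.002, -0.002]
wrist_force: [0.4, -0.0, -1.6]
grip_width: 0.3
grasp_force: 59.8
```

```bash
python3 - <<'E'
from h import *
s=r.sense();print(s['tool_pos'],s['grip_width'])
c=load('top');d=load('side')
for nm,cc,o,f,x0,ps in(('top',c,(390,240),8,0,((172,58),(345,213))),('side',d,(285,320),10,360,((712,48),(638,413)))):
    q=[onz(cc,o[0]+(U-x0)/f-.45,o[1]+V/f-.45,.057) for U,V in ps];dv=q[0]-q[1]
    print(nm,q,np.linalg.norm(dv),np.degrees(np.arctan2(dv[1],dv[0])),'centre',(q[0]+q[1])/2+.0362*ex)
# tube now
for nm in('top','side'):
    c=snap(nm);P=cloud(c);hsv=cv2.cvtColor(c['color'],cv2.COLOR_RGB2HSV)
    m=(hsv[...,0]>100)&(hsv[...,0]<130)&(hsv[...,1]>120)&(np.linalg.norm(P-(s['tool_pos']-[0,0,.168]),axis=-1)<.075)
    t=P[m]
    if len(t)>20:
        w=np.linalg.svd(t-t.mean(0))[2][0];h=(t-s['tool_pos'])@w;print(nm,len(t),'dir',w.round(3),'ends',h.min(),h.max(),'z pct',np.percentile(t[:,2],[2,50,98])-s['tool_pos'][2],t.mean(0)-s['tool_pos'])
# dark Vs in top
c=load('top');P=cloud(c);g=((np.hypot(P[...,0]-.397,P[...,1]+.146))<.07)&(c['range_z']>0)&(P[...,2]<.12)&(P[...,2]>.062);t=P[g]
print('above plate',len(t),np.percentile(t[:,2],[50,90,97,100]) if len(t) else '')
g=((np.hypot(P[...,0]-.397,P[...,1]+.146))<.03)&(P[...,2]<.1);print('plate z',np.median(P[g][:,2]))
if len(t): print('x,s',t@ex@np.ones(len(t))/len(t),np.sort(t@ey)[[0,len(t)//2,-1]],'ref centre x,s',np.array([.397,-.146,0])@ex,np.array([.397,-.146,0])@ey)
E
```

```text
[0.43773597 0.20864617 0.36113691] 0.29960319385638906
top [array([ 0.39553944, -0.09332056,  0.057     ]), array([ 0.34689223, -0.14553099,  0.057     ])] 0.07136160592853977 47.02337194494235 centre [ 0.39790528 -0.14388214  0.057     ]
side [array([ 0.39548607, -0.09426223,  0.057     ]), array([ 0.34696007, -0.14708404,  0.057     ])] 0.07172806936292686 47.427133337657665 centre [ 0.39791251 -0.1451295   0.057     ]
side 458 dir [-0.292 -0.943 -0.159] ends -0.029413810676342883 0.08480383649735708 z pct [-0.18175132 -0.15751759 -0.15318662] [-0.00629618 -0.01495136 -0.16167143]
above plate 226 [0.07199266 0.07842723 0.08018441 0.08157751]
plate z 0.05417170017200834
x,s 0.38939684140857334 [0.11532328 0.12952125 0.21033981] ref centre x,s 0.39133527302550564 0.160566821249139
```

Emit:
{"fn": "drive_tool", "kwargs": {"plan": [[0,-15,40,0,0,-3,20],[-5,-55,65,0,0,-6,20],[-10,-100,65,0,0,-9,20],[-13,-145,65,0,0,-12,20],[-16,-190,65,0,0,-15,20],[-20,-235,65,0,0,-18,20],[-25,-280,65,0,0,-21,20],[-33,-320,65,0,0,-24,20],[-40,-345,65,0,0,-26,20],[-40,-353,60,0,0,-26.8,20],[-40,-353,25,0,0,-26.8,20],[-40,-353,-15,0,0,-26.8,20],[-40,-353,-50,0,0,-26.8,20],[-40,-353,-70,0,0,-26.8,20],[-40,-353,-75,0,0,-26.8,20],[-40,-353,-75,0,0,-26.8,20],[-40,-353,-75,0,0,-26.8,20]]}}

```text
time_s: 14.15
tool_pos: [0.3984, -0.1437, 0.2864]
eef_rot: [0.915, 0.403, -0.001, -0.003]
wrist_force: [0.6, -0.1, -1.9]
grip_width: 0.299
grasp_force: 59.8
```

```bash
python3 - <<'E'
from h import *
s=r.sense();print(s['tool_pos'],R.from_quat(s['eef_rot']).as_matrix()[:,1:].round(3).tolist(), s['wrist_force'])
for nm in('side',):
    c=snap(nm);P=cloud(c);hsv=cv2.cvtColor(c['color'],cv2.COLOR_RGB2HSV)
    m=(hsv[...,0]>100)&(hsv[...,0]<130)&(hsv[...,1]>120)&(np.linalg.norm(P-(s['tool_pos']-[0,0,.168]),axis=-1)<.07)
    t=P[m]-s['tool_pos'];print(len(t),'s',np.percentile(t@ey,[0,1,99,100]).round(4),'x',np.percentile(t@ex,[1,99]).round(4),'z',np.percentile(t[:,2],[1,99]).round(4))
    w=t[t[:,2]>np.percentile(t[:,2],80)];v=np.linalg.svd(w-w.mean(0))[2][0];print('crest dir',v,np.degrees(np.arctan2(v[1],v[0]))%180)
E
```

```text
[ 0.39840849 -0.14369688  0.28640787] [[0.738, -0.005], [-0.675, 0.004], [-0.006, -1.0]] [ 0.63222684 -0.08631224 -1.87066927]
858 s [-0.0574 -0.0567  0.0303  0.0348] x [-0.0141  0.0114] z [-0.1812 -0.1372]
crest dir [-0.66970167 -0.74153494 -0.04031877] 47.913894479938335
```

Emit:
{"fn": "drive_tool", "kwargs": {"plan": [[0,0,-10,0,0,0,20],[0,0,-20,0,0,0,20],[0,0,-26,0,0,0,20],[0,0,-30,0,0,0,20],[0,0,-32,0,0,0,20],[0,0,-32,0,0,0,20],[0,0,-32,0,0,0,20]]}}

```text
time_s: 14.9
tool_pos: [0.3981, -0.144, 0.254]
eef_rot: [0.915, 0.403, -0.002, -0.003]
wrist_force: [-0.1, 0.7, -1.2]
grip_width: 0.3
grasp_force: 59.8
```

Emit:
{"fn": "drive_tool", "kwargs": {"plan": [[0,0,-1,0,0,0,20],[0,0,-2,0,0,0,20],[0,0,-2,0,0,0,20],[0,0,-2,0,0,0,20]]}}

```text
time_s: 15.3
tool_pos: [0.398, -0.144, 0.2517]
eef_rot: [0.915, 0.403, -0.002, -0.003]
wrist_force: [0.1, 0.1, -1.6]
grip_width: 0.299
grasp_force: 59.8
```

Emit:
{"fn": "drive_tool", "kwargs": {"plan": [[0,0,-1,0,0,0,20],[0,0,-1,0,0,0,20],[0,0,-2,0,0,0,20],[0,0,-2,0,0,0,20]]}}

```text
time_s: 15.7
tool_pos: [0.3983, -0.1443, 0.25]
eef_rot: [0.915, 0.403, -0.001, -0.002]
wrist_force: [1.3, -1.9, 1.4]
grip_width: 0.299
grasp_force: 60.1
```

Emit:
{"fn": "drive_tool", "kwargs": {"plan": [[0,0,-1,0,0,0,20],[0,0,-1,0,0,0,20],[0,0,-1,0,0,0,29],[0,0,-1,0,0,0,32],[0,0,-1,0,0,0,36],[0,0,-1,0,0,0,45],[0,0,-1,0,0,0,55],[0,0,-1,0,0,0,55],[0,0,-1,0,0,0,55]]}}

```text
time_s: 16.6
tool_pos: [0.3979, -0.144, 0.2487]
eef_rot: [0.915, 0.403, -0.002, -0.003]
wrist_force: [0.4, -0.8, -0.1]
grip_width: 0.646
grasp_force: 0.0
```

Emit:
{"fn": "drive_tool", "kwargs": {"plan": [[0,0,10,0,0,0,55],[0,0,30,0,0,0,55],[0,0,60,0,0,0,55],[0,0,95,0,0,0,55],[0,0,130,0,0,0,55],[-5,40,150,0,0,0,55],[-5,80,150,0,0,0,55],[0,120,150,0,0,0,55],[0,160,150,0,0,0,55],[0,200,150,0,0,0,55],[0,240,150,0,0,0,55],[0,240,150,0,0,0,55],[0,240,150,0,0,0,55]]}}

```text
time_s: 17.9
tool_pos: [0.3978, 0.0965, 0.3986]
eef_rot: [0.915, 0.404, -0.002, -0.003]
wrist_force: [-0.3, -0.3, 0.1]
grip_width: 0.641
grasp_force: 0.0
```

```bash
python3 - <<'E'
from h import *
ctr=np.array([.398,-.1445,.083])
for nm in('top','side'):
    c=snap(nm);P=cloud(c);hsv=cv2.cvtColor(c['color'],cv2.COLOR_RGB2HSV)
    m=(hsv[...,0]>100)&(hsv[...,0]<130)&(hsv[...,1]>120)&(np.linalg.norm(P-ctr,axis=-1)<.075)&(P[...,2]>.06)
    t=P[m]-ctr;print(nm,len(t),'s',np.percentile(t@ey,[1,99]).round(4),'x',np.percentile(t@ex,[1,50,99]).round(4),'z',np.percentile(t[:,2],[1,99]).round(4))
    v=np.linalg.svd(t-t.mean(0))[2][0];print(v.round(3),np.degrees(np.arctan2(v[1],v[0]))%180)
    V=c['color']
    o=load(nm) 
    x0,x1,y0,y1=dict(top=(400,425,258,276),side=(288,306,335,352))[nm];I=V[y0:y1,x0:x1].astype(float);red=np.clip(I[...,0]-I[...,1:].max(-1)-25,0,None)
    vv,u=np.mgrid[y0:y1,x0:x1];print('red',(u*red).sum()/red.sum(),(vv*red).sum()/red.sum())
c=load('side')
for u in (306,307): print(u,c['color'][336:351,u].mean(-1).round().astype(int))
E
```

```text
top 462 s [-0.0541  0.0537] x [-0.0148 -0.0025  0.0105] z [-0.0145  0.0145]
[-0.686 -0.727  0.027] 46.62745035606875
red 411.7941964285714 267.1017857142857
side 1005 s [-0.0561  0.0515] x [-0.0125  0.0009  0.0136] z [-0.0152  0.0131]
[-0.68  -0.729 -0.08 ] 47.0125190600437
red 296.7270320772345 342.25988788539394
306 [119 121 104 126 180 232 242 241 242 240 215 141  86  70  70]
307 [112 114  96  99 148 223 239 241 242 241 228 164  94  77  84]
```

```bash
python3 -c "
from h import *
print(r.sign_off())"
```

```text
the job is handed in; nothing more can be done
None
```

The job is handed in after about 18 s of the 64 s limit: by my measurements the pointer is about 1 mm from the red clip's middle, and the blue tube lies centred in both V-supports with the arm clear. The sign-off did not report a verdict.

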